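# Level the sprung dispenser shelf

## Robot

A 6-joint arm with a two-finger parallel gripper is mounted at the origin on the work surface. World frame = base frame: x ahead of the robot, y to its left, z up, the work surface at z = 0. Lengths are in mm, angles in rad, forces in N, time in s.
With the tool pointing down it reaches from about 350 to 875 mm from the base axis. Payload 4.2 kg.
Tool frame: the origin (TCP) lies on the centre line of the jaws, within the pads' length; the fingertips stand 11 mm ahead of it and the grasp point (between the pads) lies 8 mm behind it; z points along the fingers, y is the line along which they close (so a half turn about z gives the same grasp; the last joint's range is limited). The gripper opens to 85 mm and grips with 20 to 120 N. Pads are 22 mm wide; open, the fingers measure 114 mm over their backs; the gripper's body (76 mm by 85 mm) begins 54 mm behind the grasp point. The pads swing forward as they close: fully open they stand 13 mm farther back than shut.
Start: joints at [-0.903, 0.385, 0.008, 0, -1.194, -0.259], TCP at [248.456, -573.471, 242.312] pointing down, gripper open.
Joint ranges: [-3.14, 3.14], [-1.21, 2.06], [-1.07, 1.41], [-3.16, 2.05], [-2.99, -0.16], [-3.1, 3.1]. Speed limits (rad/s): [2.79, 2.79, 3.14, 3.14, 3.14, 3.14].

## Interface

Orientations are given as [roll, pitch, yaw] about the fixed x, y, z axes, in that order (R = Rz(yaw) Ry(pitch) Rx(roll)).
In Python, from cell import arm gives the robot as it stands.
- The arm moves only by the tool arm_command, never from a script. Its argument "targets" is text: rows parted by semicolons, each of 4 numbers parted by spaces: the shift along the tool's x, y, z in cm, then the turn about the tool's z in degrees. In form: x y z turn; .... A call has 1 to 8 rows; each row is the pose to reach, as a shift and turn from the pose commanded when the call began, along the tool's axes at that moment; what a row does not reach only later rows make up. A row lasts 1/8 s, in which the tool goes at most 62.5 mm and 10.7 degrees, less where a joint would pass 70% of its speed; a pose out of reach is approached as far as the arm can. A call with a gripper value outside its range is refused whole. "claw" is the opening, from 0 (shut) to 1 (fully open), set as the call begins (left out, the last holds). The fingers move at their own pace and stop on an object; "grip_force" is the grip in N (left out, the last holds). Time passes only in rows, so rows that repeat a pose let the fingers close. It gives the time, the measured TCP pose, the force, the opening and the grip force at its end, in the units of the state.
- arm.get_obs(): the state, without advancing time (a new reading comes with each control period).
- arm.read_camera(name): name is "side" or "top" or "wrist"; returns a dict with "image" (480x640x3 uint8, blue, green, red), "range_z" (480x640 float32, mm along the optical axis (not along the pixel's ray), 0 where there is no reading), "mtx" (3x3 intrinsics, pixels), "cam_to_world" (4x4, takes a point from camera to world coordinates); the wrist camera has in their place "tool_from_camera" (4x4, takes a point from camera to tool coordinates, whose origin is the TCP and whose axes are the flange's). Camera axes: x right, y up, looking along -z (the intrinsics and any distortion apply to the point x, -y, -z); pixel columns grow to the right and rows downward; lengths in mm; the calibration is good to about 2 mm. A picture is of the moment at which its call begins: read the wrist's pose just before it.
- arm.hand_in(): hands the job in; it is judged then, once.
Trained networks look in the newest picture that a camera, given by its name, has taken for a name from the list of things; names that differ only in an ending like _2 or _b are one class to them, and where a whole thing is asked for, a point or a joint stands for the part that bears it (a point fixed in the world has none). Each returns a list of dicts, best first, with "confidence" (0 to 1); they miss things now and then, are a little off and sometimes report something else, mostly with a low value. They report only what shows in the picture. A call takes as long as a camera call. They do not tell look-alikes from the thing itself.
- arm.boxes_of(camera, target): "extent" ([left, top, right, bottom] in pixels, round what is visible of it).
- arm.mark_of(camera, target): "location" ([column, row] in pixels: a listed point, or the origin of a listed thing).
The state is a dict: "time_s": time; "qpos": joint angles; "joint_vel": joint speeds; "joint_efforts": joint torques, N m; "tcp_pos": TCP position; "orientation": TCP orientation; "force": force on the tool from outside, world axes, zero at the start; "wrist_torque": the same for the moment, N m; "width": finger opening in mm; "finger_force": force on a finger pad.
Only numpy, scipy, OpenCV 4.12 (cv2) and the standard library are available. Lean on these libraries where they do the work, as an engineer would, in place of code of your own. Each camera call takes 0.05 s, during which the arm holds its last target. There are 200 camera calls.

## Task

Lay the blue spirit level on the black dispenser shelf, between the two yellow marks, and let go of it. Turn the red knob of the shelf's foot until the bubble stands between the two black lines while the level is pressed down so that the shelf sits on its foot. Finish while still pressing the level down like that, with the bubble centred; do not let go at the end, and leave the white canister where it stands.

Things in the scene. Friction and masses are not known exactly. Their poses are not given: they have to be found in the camera images.
- level_center (a point): Centre of the loose blue spirit level, a bar 200 mm long (x axis), 28 mm wide (y), 52 mm high (z), 0.3 kg, lying upright on the counter; the point is 26 mm above its underside. Its vial is in the top face, centred 55 mm from here towards its +x end (23 to 87 mm); the rest of the top is plain and may be pressed. On the shelf either end may point to the foot.
- bubble (a joint): Bubble, a pale oval 16 mm long: its place in m along the level's own x axis from the middle of the vial (limits -0.022, 0.022); between the black lines within +-0.003. It drifts to the higher end by about 0.5 m per rad of tilt and settles in about 1.5 s.
- shelf: Black shelf, 240 (x) by 160 (y) by 14 mm, on a steel stand fixed to the counter. Origin on its hinge, which runs along y at the far edge, 60 mm above the counter; the plate reaches 10 to 250 mm along -x from it, its upper face at z = 7 mm. A spring lifts the near edge to 0.05 rad above level; some 5 N pressed on the middle brings it down onto the foot, 8 to 15 N seats it well.
- shelf_mid (a point): Middle of the shelf's upper face, 130 mm from the hinge; axes as the shelf's. Two yellow lines along x at y = +-26 mm mark the level's place: its length runs along the shelf's x, its centre over this point, 26 mm up.
- foot: Orange levelling foot on a post before the shelf's near edge, with an arm and a rubber ball under that edge, 238 mm from the hinge. The knob above moves it up and down, and it stays as left. It starts too low for a level shelf, by an unknown 3 to 7 mm. Origin on the post's axis.
- knob_grip (a point): Red knob over the foot: bar grip 44 mm long (x axis), 14 mm thick (y), 32 mm high on a 42 mm disc. The point is on its upright turning axis, 10 mm below the bar's top, 22 mm above the disc, 108 mm above the counter. Clockwise from above raises the foot 5 mm per rad, shifting the bubble of the pressed level 10.5 mm per rad towards the foot. Stiff, 0.15 N m; at most 1.5 rad is needed.
- canister: White jar with a black lid, 72 mm across, 120 mm high, to be left alone; origin under its centre.
There are look-alikes about, which are no part of the job. Of the things that look like the part that bears level_center, the largest one is meant.

How it is judged (in metres and radians):
On the way:
1. the level lies on the shelf between the marks, let go (angle between the x axis of level_center and the x axis of shelf, either way round below 0.15 rad and x of level_center in the frame of shelf between -0.16 and -0.1 m and y of level_center in the frame of shelf between -0.02 and 0.02 m and z of level_center in the frame of shelf between 0.028 and 0.038 m and contact force between the fingers and level below 0.1 N), for 0.2 s.
At the end, for the whole second after the job is handed in: Level flat on the shelf along the marks (centre within 30 mm along, 20 mm across, 0.15 rad); fingers press it with over 2 N; shelf bears on its foot (over 0.3 N) and is level within 0.012 rad; bubble within 3 mm of the vial's middle (angle between the x axis of level_center and the x axis of shelf, either way round below 0.15 rad and x of level_center in the frame of shelf between -0.16 and -0.1 m and y of level_center in the frame of shelf between -0.02 and 0.02 m and z of level_center in the frame of shelf between 0.028 and 0.038 m and value of joint bubble between -0.003 and 0.003 m and angle between shelf's own z axis and vertical below 0.012 rad and contact force between the fingers and level above 2 N and contact force between shelf and foot above 0.3 N); the arm keeps its last pose, push and grip.
It fails at once if the canister is shoved (over 30 mm) or tipped (distance of canister from where it was at the start of the episode above 0.03 m or angle between canister's own z axis and vertical above 0.3 rad).
It also fails if it takes over 64 s, if anything falls off the work surface, if the arm or the gripper's body presses on something with over 40 N, if the wrist force passes 120 N, or if a joint passes its speed limit or range.

## Working session

There is one attempt and no reset: what is moved stays moved. The work goes in short steps, Python scripts to look and compute and a tool call to move; the robot and the scene stay as the last step left them, time stands still between calls to the robot, and variables do not carry over. Pictures are saved under pics/ and viewed, at most 10 in all, crops included, and the job is handed in when it is done.

Besides the shell and the picture viewer there is one more tool, called after ">>>" as name(argument=value, ...) on one line, values as JSON. arm_command: Moves the arm, as the interface text tells. Its arguments: {"type":"object","properties":{"targets":{"type":"string"},"claw":{"type":"number"},"grip_force":{"type":"number"}},"required":["targets"]}

```bash
mkdir -p pics
cat > h.py <<'E'
import numpy as np, cv2
from scipy.spatial.transform import Rotation as R
from cell import arm
def c2w(d,o=None):
    if 'cam_to_world' in d: return np.array(d['cam_to_world'])
    T=np.eye(4); T[:3,:3]=R.from_euler('xyz',o['orientation']).as_matrix(); T[:3,3]=o['tcp_pos']
    return T@np.array(d['tool_from_camera'])
def cloud(d,T):
    z=d['range_z'].astype(float); K=np.array(d['mtx']); v,u=np.mgrid[:480,:640]
    P=np.stack([(u-K[0,2])/K[0,0]*z,-(v-K[1,2])/K[1,1]*z,-z],-1)
    W=P@T[:3,:3].T+T[:3,3]; W[z<=0]=np.nan
    return W
def look(name):
    o=arm.get_obs(); d=arm.read_camera(name); return o,d,cloud(d,c2w(d,o))
E
python3 - <<'E'
from h import *
o=arm.get_obs(); print({k:np.round(v,3) for k,v in o.items()})
ims=[]
for n in ['top','side']:
    o,d,W=look(n); cv2.imwrite(f'pics/{n}0.png',d['image'])
    for t in ['level_center','shelf','shelf_mid','foot','knob_grip','canister']:
        for m in arm.mark_of(n,t)[:3]:
            c,r=np.round(m['location']).astype(int)
            print(n,t,c,r,round(m['confidence'],2),np.round(W[min(max(r,0),479),min(max(c,0),639)]))
    for b in arm.boxes_of(n,'level_center'): print(n,'box',np.round(b['extent']),b['confidence'])
E
```

```text
{'time_s': np.float64(0.0), 'qpos': array([-9.030e-01,  3.860e-01,  7.000e-03, -1.000e-03, -1.194e+00,
       -2.590e-01]), 'joint_vel': array([ 0.   ,  0.002, -0.001,  0.001, -0.002,  0.   ]), 'joint_efforts': array([ 0.0000e+00, -3.9229e+01,  1.8840e+01,  4.1860e+00, -5.0000e-03,
       -0.0000e+00]), 'tcp_pos': array([ 248.238, -572.991,  241.198]), 'orientation': array([ 3.139, -0.   , -2.733]), 'force': array([-0.192,  0.148, -0.201]), 'wrist_torque': array([ 0.098, -0.005,  0.01 ]), 'finger_force': np.float64(0.0), 'width': np.float64(85.1)}
top level_center 189 324 0.97 [310. 369.  42.]
top level_center 178 230 0.83 [532. 407.  42.]
top level_center 240 249 0.76 [489. 254.  53.]
top shelf 367 148 0.97 [738. -44.  65.]
top shelf_mid 377 196 0.65 [619. -68.  76.]
top foot 388 278 0.51 [426. -94.  85.]
top knob_grip 390 274 0.73 [434. -93. 122.]
top knob_grip 368 147 0.25 [740. -46.  66.]
top canister 462 234 0.59 [ 531. -264.   88.]
top box [146. 209. 210. 251.] 0.92
top box [223. 209. 257. 290.] 0.91
top box [174. 290. 200. 357.] 0.59
top box [448. 212. 491. 248.] 0.4
side level_center 245 376 0.9 [526. 415.  39.]
side level_center 350 413 0.79 [305. 386.  38.]
side level_center 298 329 0.57 [482. 272.  44.]
side shelf 273 198 0.72 [736. -49.  62.]
side shelf_mid 312 208 0.77 [619. -54.  72.]
side foot 381 230 0.61 [433. -87.  48.]
side knob_grip 384 211 0.64 [433. -89. 115.]
side canister 369 186 0.76 [ 538. -260.   25.]
side box [314. 384. 387. 443.] 0.8
side box [208. 351. 278. 405.] 0.75
side box [253. 306. 344. 350.] 0.72
```

View pics/top0.png

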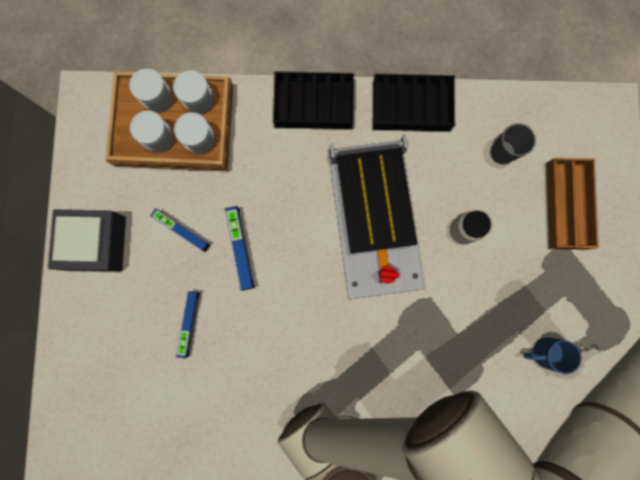

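Run:
```python
from h import *
o,d,W=look('top')
# levels: blobs by height above counter
hsv=cv2.cvtColor(d['image'],cv2.COLOR_BGR2HSV)
for (l,t,r,b) in [(146,209,210,251),(223,209,257,290),(174,290,200,357)]:
    sub=W[t-3:b+4,l-3:r+4].reshape(-1,3); s=sub[(sub[:,2]>30)&(sub[:,2]<70)]
    rect=cv2.minAreaRect(s[:,:2].astype(np.float32)); print(len(s),np.median(s[:,2]),[np.round(x,1) for x in rect])
# shelf plate
sub=W.reshape(-1,3); m=(sub[:,0]>480)&(sub[:,0]<750)&(abs(sub[:,1]+60)<140)&(sub[:,2]>50)&(sub[:,2]<90)
s=sub[m]; A=np.c_[s[:,:2],np.ones(len(s))]; print('plane',np.linalg.lstsq(A,s[:,2],rcond=None)[0]); print([np.round(x,1) for x in cv2.minAreaRect(s[:,:2].astype(np.float32))])
# knob
h=hsv.reshape(-1,3); red=((h[:,0]<8)|(h[:,0]>172))&(h[:,1]>120)&(sub[:,2]>90)&(abs(sub[:,0]-433)<60)&(abs(sub[:,1]+90)<60)
k=sub[red]; kk=k[k[:,2]>108]; print('knob',len(kk),np.median(kk[:,2]),[np.round(x,1) for x in cv2.minAreaRect(kk[:,:2].astype(np.float32))])
```

```text
592 40.479076171079555 [array([535.3, 408.3]), array([156.1,  22.9]), np.float64(57.9)]
1104 52.32090081581964 [array([493.5, 259.8]), array([202.7,  30.1]), np.float64(13.6)]
674 39.892321462534824 [array([309.1, 377.8]), array([ 24.2, 155.5]), np.float64(83.1)]
plane [-4.78896169e-02 -6.94984613e-03  1.03009795e+02]
[array([619.7, -56.2]), array([263.5, 187.7]), np.float64(5.8)]
knob 123 117.74318827598199 [array([434.3, -92.4]), array([43.3, 13.8]), np.float64(85.4)]
```

The top view shows the largest level at pixel (240,249), its vial at the far end. The shelf is at (377,196), the knob at (390,274) and the canister at (470,226).

```bash
cat >> h.py <<'E'
def go(xyz,yaw_deg,o=None):
    "tool shift (cm) and turn (deg) to bring TCP to xyz with tool y along yaw_deg+90 (mod 180)"
    o=o or arm.get_obs(); M=R.from_euler('xyz',o['orientation']).as_matrix()
    s=M.T@(np.array(xyz)-o['tcp_pos'])/10
    a=np.degrees(np.arctan2(M[1,1],M[0,1]))-(yaw_deg+90); a=(a+90)%180-90
    print('shift',np.round(s,2),'turn',round(a,1),'t',o['time_s'],'q6',round(o['qpos'][5],2))
def yellow(d,W):
    h=cv2.cvtColor(d['image'],cv2.COLOR_BGR2HSV).astype(int)
    m=(abs(h[...,0]-26)<7)&(h[...,1]>110)&(h[...,2]>70)&(W[...,2]>55)&(W[...,2]<100)&(abs(W[...,0]-620)<140)&(abs(W[...,1]+60)<90)
    P=W[m]; return P
E
python3 - <<'E'
from h import *
for n in ['top','side']:
    o,d,W=look(n); P=yellow(d,W)
    c=P.mean(0); r=cv2.minAreaRect(P[:,:2].astype(np.float32)); print(n,len(P),c,r)
go([493.5,259.8,180],13.6)
E
```

```text
top 587 [611.47538001 -66.46663542  74.21585747] ((613.38818359375, -66.27729034423828), (208.9188690185547, 61.03963851928711), 8.650280952453613)
side 166 [609.16116351 -63.47669627  72.35185176] ((613.13427734375, -64.26884460449219), (208.4144744873047, 62.17101287841797), 8.383136749267578)
shift [-55.61  66.72   6.23] turn 9.8 t 0.95 q6 -0.26
```

>>> arm_command(targets="-27.8 33.4 0 5;-55.6 66.7 0 9.8;-55.6 66.7 0 9.8;-55.6 66.7 0 9.8;-55.6 66.7 0 9.8;-55.6 66.7 0 9.8;-55.6 66.7 0 9.8;-55.6 66.7 0 9.8", claw=1)

```text
time_s: 1.95
tcp_pos: [389.8, -91.8, 242.9]
orientation: [-3.141, 0.002, -2.904]
force: [1.9, -0.6, -0.3]
width: 85.2
finger_force: 0.0
```

Run:
```python
from h import *
go([493.5,259.8,180],13.6)
```

```text
shift [-18.35  31.73   6.31] turn 0.0 t 1.95 q6 -1.51
```

>>> arm_command(targets="-9 15.8 2.5 0;-18.4 31.7 5.5 0;-18.4 31.7 5.5 0;-18.4 31.7 5.5 0;-18.4 31.7 5.5 0;-18.4 31.7 5.5 0;-18.4 31.7 5.5 0;-18.4 31.7 5.5 0")

```text
time_s: 2.95
tcp_pos: [493.4, 257.5, 187.0]
orientation: [-3.141, -0.001, -2.903]
force: [-0.4, -1.1, 1.5]
width: 85.2
finger_force: 0.0
```

Run:
```python
from h import *
o,d,W=look('wrist'); cv2.imwrite('pics/w1.png',d['image'])
h=cv2.cvtColor(d['image'],cv2.COLOR_BGR2HSV).astype(int)
m=(abs(W[...,2]-52)<6)&(abs(W[...,0]-493)<130)&(abs(W[...,1]-260)<90)
P=W[m]; print(len(P),np.median(P[:,2]),cv2.minAreaRect(P[:,:2].astype(np.float32)))
go([493.5,259.8,40],13.6)
```

```text
8174 52.20935294862389 ((493.4742431640625, 261.8317565917969), (202.8134002685547, 29.64938735961914), 13.34312629699707)
shift [-0.08  0.27 14.74] turn 0.0 t 3.0 q6 -2.1
```

View pics/w1.png

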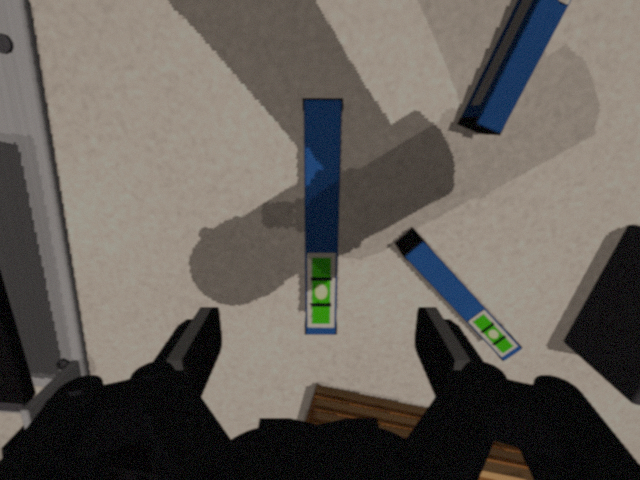

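The wrist view shows the level along column 322, rows 98–333, with the bubble centred at (321,291). I'll descend and grip.

>>> arm_command(targets="-0.1 0.4 6 0;-0.1 0.4 12 0;-0.1 0.4 15.5 0;-0.1 0.4 15.8 0;-0.1 0.4 15.8 0")

```text
time_s: 3.62
tcp_pos: [494.7, 261.8, 31.0]
orientation: [3.141, 0.003, -2.904]
force: [-0.0, 0.4, 2.0]
width: 85.6
finger_force: 0.0
```

>>> arm_command(targets="0 0 0 0;0 0 0 0;0 0 0 0;0 0 0 0;0 0 0 0", claw=0, grip_force=40)

```text
time_s: 4.25
tcp_pos: [494.0, 261.9, 30.2]
orientation: [3.141, 0.001, -2.903]
force: [-1.2, -1.6, 6.4]
width: 28.0
finger_force: 40.9
```

>>> arm_command(targets="0 0 -5 0;0 0 -11 0;0 0 -15 0;0 0 -15 0")

```text
time_s: 4.75
tcp_pos: [494.9, 262.9, 182.4]
orientation: [3.138, 0.006, -2.904]
force: [0.2, 1.1, -3.9]
width: 27.2
finger_force: 40.8
```

Run:
```python
from h import *
o,d,W=look('wrist'); cv2.imwrite('pics/w2.png',d['image'])
go([611.5,-66,190],8.6)
```

```text
shift [ -3.77 -34.65  -1.09] turn 5.0 t 4.8 q6 -2.11
```

>>> arm_command(targets="-0.6 -5.7 -0.5 -10;-1.2 -11.5 -1 -20;-1.8 -17.3 -1 -30;-2.5 -23 -1 -40;-3.2 -29 -1 -50;-3.8 -34.6 -1 -60;-3.8 -34.6 -1 -70;-3.8 -34.6 -1 -80")

```text
time_s: 5.8
tcp_pos: [610.5, -66.9, 185.2]
orientation: [3.134, 0.001, -1.505]
force: [-1.2, 0.7, -2.8]
width: 27.5
finger_force: 41.1
```

>>> arm_command(targets="0 0 0 -10;0 0 0 -20;0 0 0 -30;0 0 0 -40;0 0 0 -50;0 0 0 -60;0 0 0 -70;0 0 0 -80")

```text
time_s: 6.8
tcp_pos: [610.4, -65.4, 185.6]
orientation: [3.141, 0.007, -0.106]
force: [-0.5, -0.4, -2.4]
width: 27.2
finger_force: 41.1
```

>>> arm_command(targets="0 0 0 -10;0 0 0 -15;0 0 0 -15")

```text
time_s: 7.18
tcp_pos: [610.7, -65.5, 186.2]
orientation: [-3.141, 0.006, 0.149]
force: [-0.5, -0.9, -2.3]
width: 27.5
finger_force: 41.0
```

Run:
```python
from h import *
o,d,W=look('wrist'); cv2.imwrite('pics/w3.png',d['image'])
P=yellow(d,W); print(len(P)); 
if len(P)>50: print(P.mean(0),cv2.minAreaRect(P[:,:2].astype(np.float32)))
go([611.5,-66,190],8.6)
```

```text
0
shift [ 0.04  0.06 -0.33] turn -0.1 t 7.225 q6 1.56
```

View pics/w3.png

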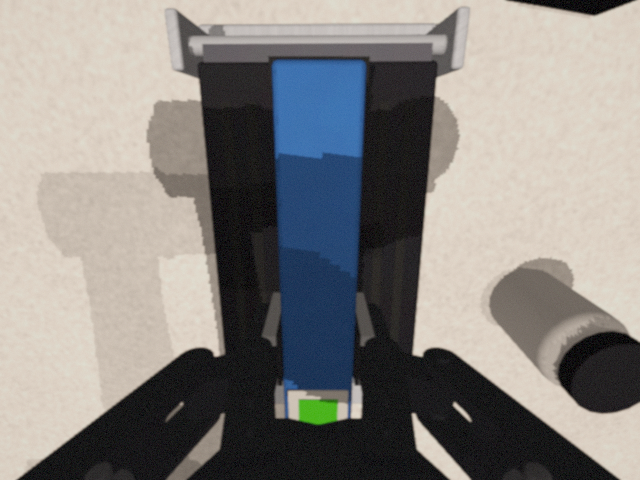

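Held level is centred on the shelf (x≈318 px, shelf 210–430 px), aligned. I'll lower it.

>>> arm_command(targets="0 0 5 0;0 0 7.3 0;0 0 7.6 0;0 0 7.6 0")

```text
time_s: 7.72
tcp_pos: [612.7, -65.6, 113.6]
orientation: [3.141, -0.0, 0.15]
force: [-0.8, 0.6, -1.4]
width: 27.3
finger_force: 40.9
```

>>> arm_command(targets="0 0 0.2 0;0 0 0.4 0;0 0 0.5 0;0 0 0.5 0")

```text
time_s: 8.22
tcp_pos: [612.3, -65.5, 108.6]
orientation: [3.142, -0.0, 0.151]
force: [0.2, -0.1, -1.9]
width: 27.1
finger_force: 41.2
```

>>> arm_command(targets="0 0 0.2 0;0 0 0.3 0;0 0 0.3 0")

```text
time_s: 8.6
tcp_pos: [612.2, -65.6, 105.4]
orientation: [3.142, 0.0, 0.151]
force: [-0.6, -0.5, -0.1]
width: 27.3
finger_force: 41.3
```

>>> arm_command(targets="0 0 0.2 0;0 0 0.2 0")

```text
time_s: 8.85
tcp_pos: [612.0, -65.6, 103.1]
orientation: [3.142, 0.0, 0.15]
force: [-0.9, -0.4, -0.1]
width: 27.2
finger_force: 41.4
```

>>> arm_command(targets="0 0 0.1 0;0 0 0.1 0;0 0 0.1 0;0 0 0.1 0", claw=0.8)

```text
time_s: 9.35
tcp_pos: [612.3, -65.5, 102.4]
orientation: [3.142, -0.0, 0.151]
force: [-0.2, 0.7, -0.6]
width: 68.1
finger_force: 0.0
```

>>> arm_command(targets="0 0 -3 0;0 0 -7 0;0 0 -9 0;0 0 -9 0")

```text
time_s: 9.85
tcp_pos: [613.1, -65.5, 194.3]
orientation: [3.141, -0.004, 0.151]
force: [-0.1, 0.4, -0.7]
width: 68.3
finger_force: 0.0
```

Run:
```python
from h import *
o,d,W=look('top')
P=W[(abs(W[...,0]-612)<125)&(abs(W[...,1]+66)<45)&(W[...,2]>105)&(W[...,2]<140)]
print(len(P),P[:,2].min(),P[:,2].max(),cv2.minAreaRect(P[:,:2].astype(np.float32)) if len(P) else '')
cv2.imwrite('pics/top1.png',cv2.resize(d['image'][100:310,280:520],None,fx=2.5,fy=2.5))
o=arm.get_obs()
go([434.3,-92.4,190],85.4)
```

```text
653 105.20117727884326 136.0974931113949 ((568.8612060546875, -72.06593322753906), (108.65045928955078, 30.10826873779297), 7.983438491821289)
shift [-1.798e+01  1.000e-02  2.300e-01] turn -76.8 t 9.9 q6 1.57
```

>>> arm_command(targets="-4 0 0 10;-9 0 0 20;-14 0 0 30;-18 0 0 40;-18 0 0 50;-18 0 0 60;-18 0 0 70;-18 0 0 80")

```text
time_s: 10.9
tcp_pos: [433.1, -92.6, 190.8]
orientation: [3.139, 0.001, -1.252]
force: [0.1, -0.2, -0.3]
width: 68.1
finger_force: 0.0
```

>>> arm_command(targets="0 0 0 10;0 0 0 20;0 0 0 23;0 0 0 23;0 0 0 23")

```text
time_s: 11.52
tcp_pos: [433.8, -92.6, 191.6]
orientation: [3.14, -0.0, -1.646]
force: [-0.4, -0.1, -0.5]
width: 68.2
finger_force: 0.0
```

```bash
cat >> h.py <<'E'
def knob(name):
    o,d,W=look(name); h=cv2.cvtColor(d['image'],cv2.COLOR_BGR2HSV).astype(int)
    m=((h[...,0]<8)|(h[...,0]>172))&(h[...,1]>120)&(W[...,2]>110)&(W[...,2]<130)&(abs(W[...,0]-434)<50)&(abs(W[...,1]+92)<50)
    P=W[m]; r=cv2.minAreaRect(P[:,:2].astype(np.float32)); print(name,'knob',len(P),np.median(P[:,2]),r); return o,d,W
E
python3 - <<'E'
from h import *
o,d,W=knob('wrist'); cv2.imwrite('pics/w4.png',d['image'])
go([434.3,-92.4,106],85.4)
E
```

```text
wrist knob 1337 117.76446521541115 ((434.6039733886719, -91.69007873535156), (43.35597229003906, 13.85945987701416), 85.238525390625)
shift [-0.02 -0.05  8.58] turn 0.3 t 11.575 q6 -0.23
```

View pics/w4.png

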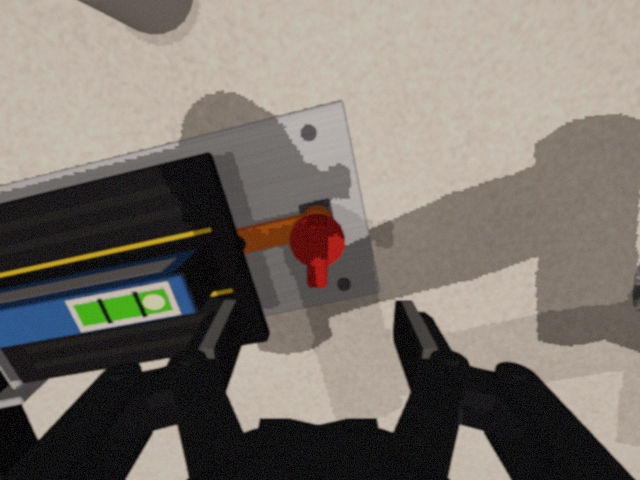

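The knob bar is at about (318,265), centred under the jaws and in line with them. The shelf and level stand clear to its left.

>>> arm_command(targets="0 0 5 0.3;0 0.05 8.5 0.3;0 0.05 8.8 0.3;0 0.05 8.8 0.3")

```text
time_s: 12.08
tcp_pos: [434.5, -92.5, 105.1]
orientation: [-3.14, -0.0, -1.652]
force: [-0.6, -0.6, -0.5]
width: 68.3
finger_force: 0.0
```

>>> arm_command(targets="0 0 0 0;0 0 0 0;0 0 0 0;0 0 0 0;0 0 0 0", claw=0, grip_force=60)

```text
time_s: 12.7
tcp_pos: [434.4, -92.5, 105.2]
orientation: [-3.14, -0.0, -1.652]
force: [-0.7, 0.6, 6.1]
width: 13.0
finger_force: 60.0
```

>>> arm_command(targets="0 0 0 8;0 0 0 16;0 0 0 24;0 0 0 32;0 0 0 40;0 0 0 48;0 0 0 56;0 0 0 60")

```text
time_s: 13.7
tcp_pos: [434.6, -92.6, 105.2]
orientation: [-3.14, 0.002, -2.701]
force: [0.1, -0.9, 4.4]
width: 12.8
finger_force: 59.9
```

>>> arm_command(targets="0 0 0 0;0 0 0 0")

```text
time_s: 13.95
tcp_pos: [434.6, -92.6, 105.2]
orientation: [-3.14, 0.002, -2.699]
force: [-0.0, -0.8, 5.8]
width: 12.7
finger_force: 59.9
```

>>> arm_command(targets="0 0 0 0;0 0 0 0;0 0 0 0;0 0 -3 0;0 0 -8 0;0 0 -8 0", claw=0.7)

```text
time_s: 14.7
tcp_pos: [436.2, -92.4, 187.8]
orientation: [-3.138, 0.008, -2.699]
force: [-0.1, -0.0, -0.3]
width: 59.8
finger_force: 0.0
```

Run:
```python
from h import *
o,d,W=knob('wrist')
go([614,-66,160],8.6)
T=np.linalg.inv(np.array(d['tool_from_camera'])); K=np.array(d['mtx'])
for x in (23,55,87):
    p=(T@[x,0,11,1])[:3]; q=K@[p[0],-p[1],-p[2]]; print(x,q[:2]/q[2])
```

```text
wrist knob 1354 117.73529371735322 ((433.6419982910156, -91.65094757080078), (42.57866287231445, 13.652595520019531), 25.816638946533203)
shift [-17.34  -5.3    2.64] turn 16.7 t 14.75 q6 -1.29
23 [314.44925488 262.08467988]
55 [314.19530673 192.0008625 ]
87 [313.90188411 111.02300219]
```

>>> arm_command(targets="-4 -1.3 0 4;-8 -2.6 0 9;-13 -4 0 14;-17.3 -5.3 0 16.7;-17.3 -5.3 2.5 16.7;-17.3 -5.3 2.5 16.7;-17.3 -5.3 2.5 16.7", claw=0, grip_force=60)

```text
time_s: 15.62
tcp_pos: [612.3, -66.6, 159.1]
orientation: [-3.141, -0.001, -2.991]
force: [-0.9, -0.6, 0.6]
width: -0.3
finger_force: 0.0
```

```bash
cat >> h.py <<'E'
def vial(tag=None):
    o,d,W=look('wrist'); 
    im=d['image'][40:300,220:420]
    if tag: cv2.imwrite(f'pics/{tag}.png',cv2.resize(im,None,fx=2.3,fy=2.3))
    P=W[(W[...,2]>100)&(W[...,2]<140)&(abs(W[...,0]-600)<125)&(abs(W[...,1]+66)<45)]
    print('F',np.round(o['force'],1),'tcp',np.round(o['tcp_pos'],1),'width',o['width'])
    h=cv2.cvtColor(im,cv2.COLOR_BGR2HSV).astype(int)
    g=(abs(h[...,0]-55)<15)&(h[...,1]>150); r,c=np.nonzero(g)
    if len(r)==0: print('no green'); return
    c0=int(round(c.mean())); r0,r1=r.min(),r.max(); print('green rows',r0+40,r1+40,'col',c0+220)
    row=im[r0-3:r1+4,c0-2:c0+3].mean(1).astype(int)
    for i,v in enumerate(row): print(i+r0-3+40,v.tolist(),end='; ' if i%4 else '\n')
    return o,d,W
E
python3 - <<'E'
from h import *
o,d,W=look('wrist')
P=W[(W[...,2]>112)&(W[...,2]<140)&(abs(W[...,0]-580)<125)&(abs(W[...,1]+66)<35)]
A=np.c_[P[:,:2],np.ones(len(P))]; print(len(P),np.linalg.lstsq(A,P[:,2],rcond=None)[0],cv2.minAreaRect(P[:,:2].astype(np.float32)))
go([614,-66,150],8.6)
E
```

```text
12184 [-5.03971595e-02 -7.13275756e-03  1.56522635e+02] ((610.633056640625, -63.24721145629883), (190.80340576171875, 30.014375686645508), 9.028629302978516)
shift [-0.14  0.04  0.99] turn 0.0 t 15.675 q6 -1.57
```

>>> arm_command(targets="0 0 1.5 0;0 0 2.2 0;0 0 2.5 0;0 0 2.7 0;0 0 2.8 0;0 0 2.8 0")

```text
time_s: 16.42
tcp_pos: [612.7, -66.6, 131.6]
orientation: [-3.141, -0.0, -2.991]
force: [-3.1, -0.2, 3.6]
width: -0.3
finger_force: 1.9
```

>>> arm_command(targets="0 0 0.1 0;0 0 0.2 0;0 0 0.2 0")

```text
time_s: 16.8
tcp_pos: [612.7, -66.6, 130.8]
orientation: [-3.141, 0.0, -2.991]
force: [-6.3, -0.3, 10.2]
width: 0.2
finger_force: 4.8
```

>>> arm_command(targets="0 0 0.05 0;0 0 0.05 0;0 0 0.05 0;0 0 0.05 0;0 0 0.05 0;0 0 0.05 0;0 0 0.05 0;0 0 0.05 0")

```text
time_s: 17.8
tcp_pos: [612.7, -66.6, 130.7]
orientation: [-3.141, 0.0, -2.991]
force: [-6.3, -0.2, 10.5]
width: -0.1
finger_force: 5.7
```

>>> arm_command(targets="0 0 0 0;0 0 0 0;0 0 0 0;0 0 0 0")

```text
time_s: 18.3
tcp_pos: [612.7, -66.6, 130.7]
orientation: [-3.141, 0.0, -2.991]
force: [-6.0, 0.6, 11.4]
width: -0.1
finger_force: 5.7
```

Run:
```python
from h import *
vial('v1')
```

```text
F [-6.   0.6 11.4] tcp [612.7 -66.6 130.7] width -0.08839191371654945
green rows 66 299 col 321
63 [40, 38, 42]
64 [41, 39, 44]; 65 [39, 38, 43]; 66 [39, 37, 40]; 67 [39, 39, 43]
68 [40, 35, 41]; 69 [38, 36, 40]; 70 [40, 37, 42]; 71 [42, 39, 43]
72 [39, 35, 40]; 73 [42, 38, 43]; 74 [40, 38, 41]; 75 [37, 36, 39]
76 [40, 37, 41]; 77 [42, 41, 43]; 78 [40, 40, 43]; 79 [54, 44, 40]
80 [97, 63, 42]; 81 [133, 85, 48]; 82 [148, 94, 51]; 83 [154, 99, 55]
84 [161, 102, 55]; 85 [169, 110, 61]; 86 [171, 110, 60]; 87 [173, 112, 63]
88 [172, 111, 60]; 89 [171, 111, 60]; 90 [172, 111, 62]; 91 [171, 111, 60]
92 [172, 112, 63]; 93 [172, 111, 63]; 94 [171, 111, 60]; 95 [172, 111, 60]
96 [171, 112, 61]; 97 [170, 112, 62]; 98 [171, 110, 60]; 99 [171, 110, 60]
100 [172, 113, 63]; 101 [170, 111, 62]; 102 [163, 103, 54]; 103 [150, 102, 71]
104 [158, 144, 134]; 105 [187, 194, 192]; 106 [205, 218, 218]; 107 [208, 222, 222]
108 [209, 224, 223]; 109 [208, 222, 222]; 110 [208, 222, 222]; 111 [209, 223, 223]
112 [209, 223, 223]; 113 [209, 222, 223]; 114 [208, 222, 222]; 115 [194, 220, 210]
116 [147, 214, 171]; 1
[... 2836 characters left out ...]
6]; 263 [24, 181, 74]
264 [29, 182, 79]; 265 [42, 180, 83]; 266 [94, 182, 125]; 267 [147, 185, 175]
268 [176, 193, 200]; 269 [182, 195, 206]; 270 [182, 195, 206]; 271 [182, 195, 206]
272 [182, 195, 205]; 273 [178, 190, 199]; 274 [165, 166, 172]; 275 [146, 123, 116]
276 [146, 96, 60]; 277 [150, 95, 50]; 278 [152, 97, 53]; 279 [147, 93, 50]
280 [141, 88, 47]; 281 [137, 86, 46]; 282 [139, 88, 47]; 283 [132, 84, 46]
284 [107, 66, 37]; 285 [87, 52, 26]; 286 [87, 53, 30]; 287 [85, 51, 25]
288 [84, 51, 28]; 289 [86, 53, 27]; 290 [85, 52, 30]; 291 [78, 50, 30]
292 [65, 52, 46]; 293 [47, 46, 46]; 294 [50, 50, 52]; 295 [48, 48, 51]
296 [47, 49, 52]; 297 [45, 48, 50]; 298 [45, 45, 47]; 299 [46, 47, 49]
```

View pics/v1.png

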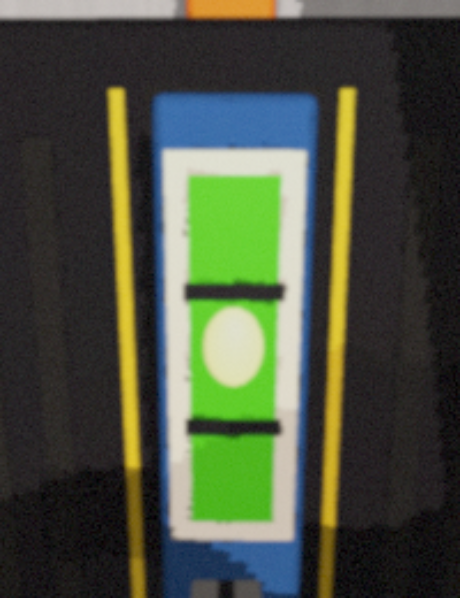

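The bubble is at row 190 and the lines are at rows 166 and 226, so it sits about 2.8 mm towards the foot. I'll check that it has settled and the shelf is seated.

>>> arm_command(targets="0 0 0.1 0;0 0 0.1 0;0 0 0.1 0;0 0 0.1 0;0 0 0.1 0;0 0 0.1 0;0 0 0.1 0;0 0 0.1 0")

```text
time_s: 19.35
tcp_pos: [612.7, -66.6, 130.7]
orientation: [-3.141, 0.001, -2.99]
force: [-8.0, -0.1, 15.6]
width: -0.2
finger_force: 7.6
```

```bash
cat >> h.py <<'E'
def bub():
    o,d,W=look('wrist'); im=d['image'].astype(int)
    col=im[95:285,319:324].mean(1); b,g,r=col.T
    k=np.arange(95,285); grn=(g>150)&(b<90); t,e=k[grn].min(),k[grn].max()
    s=(k>=t)&(k<=e); bb=k[s&(b>100)]; L=k[s&(g<100)]
    l1,l2=L[L<(t+e)/2].mean(),L[L>(t+e)/2].mean()
    # homography row->mm from symmetric marks: fit r=(p x+q)/(s x+1), x in +-32 (vial ends)
    from scipy.optimize import least_squares
    f=lambda v:[(v[0]*x+v[1])/(v[2]*x+1)-rr for x,rr in ((-29.,e+.5),(29.,t-.5),(v[3],l1),(-v[3],l2))]
    p,q,sx,a=least_squares(f,[-2.3,195,0.001,12]).x
    x=lambda rr:(rr-q)/(p-rr*sx)
    print('green',t,e,'lines',l1,l2,'bub',bb.min(),bb.max(),'mid row',round(q,1),'a',round(a,1),'off mm(raw)',(x(bb.min())+x(bb.max()))/2,'len',x(bb.min())-x(bb.max()))
    print('F',np.round(o['force'],1),'tcp',np.round(o['tcp_pos'],1),'t',o['time_s'])
    M=(W[...,2]>105)&(W[...,2]<135)&(abs(W[...,1]+70)<30)&(W[...,0]<590)&(W[...,0]>500)
    P=W[M]; A=np.c_[P[:,:2],np.ones(len(P))]; print('plane',np.linalg.lstsq(A,P[:,2],rcond=None)[0][:2])
E
python3 -c "
from h import *
bub()"
```

```text
green 117 265 lines 166.5 225.5 bub 173 208 mid row 196.9 a 11.5 off mm(raw) 2.377306241103552 len 13.52794342441403
F [-8.  -0.1 15.6] tcp [612.7 -66.6 130.7] t 19.35
plane [0.01035902 0.0019069 ]
```

```bash
python3 -c "
from h import *
u=np.array([np.cos(.15),np.sin(.15)]);w=np.array([-u[1],u[0]])
for n in ('top','side','wrist'):
    o,d,W=look(n); s=(W[...,:2]-[612,-66])@u; t=(W[...,:2]-[612,-66])@w
    for lab,m in (('shelf',(W[...,2]>55)&(W[...,2]<80)&(abs(t)>22)&(abs(t)<75)&(abs(s)<112)),('level',(W[...,2]>110)&(W[...,2]<128)&(abs(t)<12)&(s>-95)&(s<-20))):
        if m.sum()>30:
            A=np.c_[s[m],t[m],np.ones(m.sum())]; z=W[...,2][m]
            for _ in range(4):
                c=np.linalg.lstsq(A,z,rcond=None)[0]; k=abs(A@c-z)<2; A,z=A[k],z[k]
            print(n,lab,len(z),np.round(c,4),s[m].min(),s[m].max())
"
```

```text
top shelf 1384 [-2.10000e-03 -1.10000e-03  6.83233e+01] -111.91591995081046 28.745046684230577
top level 203 [ 1.000000e-03 -6.600000e-03  1.213004e+02] -94.65704009718418 -20.123158465397793
side shelf 1070 [-3.3000e-03 -3.5000e-03  6.6181e+01] -111.98130189499241 111.97620623149953
side level 144 [-1.580000e-02 -3.030000e-02  1.180658e+02] -94.31927054671623 -20.232729764744732
wrist shelf 52007 [-4.60000e-03  4.00000e-04  6.78665e+01] -111.99314342321071 111.93604537692428
wrist level 10013 [2.800000e-03 2.990000e-02 1.209683e+02] -94.96966741786613 -20.002581285291456
```

All three cameras agree that the foot side is slightly high. I'll turn the knob back about 15° counter-clockwise.

>>> arm_command(targets="0 0 -0.5 0;0 0 -1 0;0 0 -3 0;0 0 -6 0;0 0 -6 0")

```text
time_s: 20.18
tcp_pos: [614.7, -66.1, 190.0]
orientation: [-3.141, 0.006, -2.991]
force: [-0.2, 0.6, -0.8]
width: 0.3
finger_force: 0.0
```

```bash
python3 -c "
from h import *
go([434.3,-92.2,187],25.8)
vx=look('wrist')"
```

```text
shift [18.23  0.13  0.19] turn -17.2 t 20.175 q6 -1.57
```

>>> arm_command(targets="5 0 0 -5;11 0.1 0 -10;16 0.1 0 -15;18.2 0.1 0 -17;18.2 0.1 0 -17;18.2 0.1 0 -17", claw=0.7)

```text
time_s: 20.98
tcp_pos: [433.5, -92.6, 187.5]
orientation: [-3.142, 0.0, -2.695]
force: [-0.0, 0.4, -0.8]
width: 59.6
finger_force: 0.0
```

```bash
python3 -c "
from h import *
knob('wrist')
go([434.3,-92.2,105],25.8)"
```

```text
wrist knob 1363 117.73124583763192 ((434.0639343261719, -91.57350158691406), (43.523109436035156, 13.755228996276855), 25.968549728393555)
shift [-0.08  0.    8.24] turn -0.2 t 21.025 q6 -1.28
```

>>> arm_command(targets="-0.1 0 5 0;-0.1 0 8 0;-0.1 0 8.3 0;-0.1 0 8.3 0")

```text
time_s: 21.52
tcp_pos: [434.7, -92.2, 105.2]
orientation: [-3.141, 0.001, -2.694]
force: [-0.3, -0.0, 0.1]
width: 59.7
finger_force: 0.0
```

>>> arm_command(targets="0 0 0 0;0 0 0 0;0 0 0 0;0 0 0 0", claw=0, grip_force=60)

```text
time_s: 22.02
tcp_pos: [434.3, -92.6, 105.8]
orientation: [-3.14, 0.002, -2.694]
force: [0.0, -3.0, 5.6]
width: 13.0
finger_force: 61.9
```

>>> arm_command(targets="0 0 0 -5;0 0 0 -10;0 0 0 -15;0 0 0 -15;0 0 0 -15")

```text
time_s: 22.65
tcp_pos: [434.3, -92.6, 105.9]
orientation: [-3.14, 0.001, -2.432]
force: [-0.4, -3.1, 4.5]
width: 12.6
finger_force: 62.1
```

>>> arm_command(targets="0 0 0 0;0 0 0 0;0 0 0 0;0 0 -3 0;0 0 -8 0;0 0 -8 0", claw=0.7)

```text
time_s: 23.4
tcp_pos: [436.1, -92.0, 188.3]
orientation: [-3.136, 0.007, -2.432]
force: [0.2, -0.3, -0.6]
width: 59.4
finger_force: 0.0
```

```bash
python3 -c "
from h import *
knob('wrist')
go([614,-66,160],8.6)"
```

```text
wrist knob 1340 117.76533854004376 ((433.618896484375, -91.92193603515625), (42.222694396972656, 13.98012638092041), 40.943443298339844)
shift [-15.32  -9.72   2.69] turn 32.0 t 23.45 q6 -1.02
```

>>> arm_command(targets="-4 -2.5 0 8;-8 -5 0 16;-12 -7.6 0 24;-15.3 -9.7 0 32;-15.3 -9.7 2.5 32;-15.3 -9.7 2.5 32;-15.3 -9.7 2.5 32", claw=0)

```text
time_s: 24.32
tcp_pos: [612.4, -66.4, 159.5]
orientation: [-3.141, -0.001, -2.991]
force: [-0.6, -0.7, 0.5]
width: -0.3
finger_force: 0.0
```

>>> arm_command(targets="0 0 1.5 0;0 0 2.2 0;0 0 2.5 0;0 0 2.7 0;0 0 2.9 0;0 0 3 0;0 0 3 0")

```text
time_s: 25.2
tcp_pos: [612.4, -66.5, 130.2]
orientation: [-3.141, -0.001, -2.991]
force: [-4.1, 0.1, 4.5]
width: 0.0
finger_force: 2.7
```

>>> arm_command(targets="0 0 0.1 0;0 0 0.2 0;0 0 0.25 0;0 0 0.25 0;0 0 0.25 0;0 0 0.25 0;0 0 0.25 0;0 0 0.25 0")

```text
time_s: 26.2
tcp_pos: [612.4, -66.6, 130.0]
orientation: [-3.141, -0.0, -2.99]
force: [-8.3, 0.6, 15.1]
width: 0.1
finger_force: 7.4
```

>>> arm_command(targets="0 0 0 0;0 0 0 0;0 0 0 0;0 0 0 0;0 0 0 0;0 0 0 0;0 0 0 0;0 0 0 0")

```text
time_s: 27.2
tcp_pos: [612.4, -66.6, 130.0]
orientation: [-3.141, -0.0, -2.99]
force: [-8.6, 0.7, 15.4]
width: -0.1
finger_force: 7.4
```

```bash
python3 -c "
from h import *
bub(); o,d,W=look('wrist'); cv2.imwrite('pics/v2.png',d['image'])
u=np.array([np.cos(.15),np.sin(.15)]);w=np.array([-u[1],u[0]]); s=(W[...,:2]-[612,-66])@u; t=(W[...,:2]-[612,-66])@w
m=(W[...,2]>55)&(W[...,2]<80)&(abs(t)>22)&(abs(t)<75)&(abs(s)<112)
print(np.linalg.lstsq(np.c_[s[m],t[m],s[m]*0+1],W[...,2][m],rcond=None)[0])
m=(W[...,2]>110)&(W[...,2]<128)&(abs(t)<30)&(s<-20); print('level near end s',s[m].min(),'t',t[m].min(),t[m].max(),o['finger_force'])
"
```

```text
green 117 265 lines 166.0 225.0 bub 180 214 mid row 196.3 a 11.5 off mm(raw) -0.36759266066414176 len 13.323857132250165
F [-8.6  0.7 15.4] tcp [612.4 -66.6 130. ] t 27.2
plane [0.01560031 0.00215047]
[8.17743212e-04 4.33237877e-04 6.71355458e+01]
level near end s -99.56323951391398 t -12.73181922670127 17.276562489209535 7.374140159736271
```

View pics/v2.png

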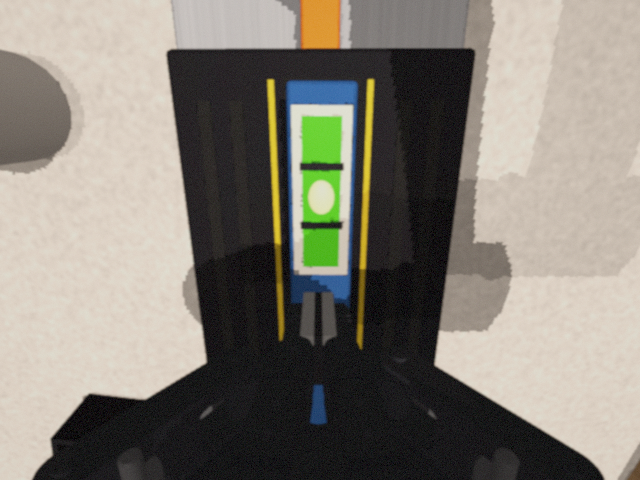

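The bubble at (321,197) is centred between the lines at rows 166 and 225, about 0.4 mm off. The level lies between the yellow marks and is pressed with 15 N, so I'm handing in.

```bash
python3 -c "
from cell import arm
print(arm.hand_in())"
```

```text
the job is handed in; nothing more can be done
None
```

I handed the job in with the level lying between the yellow marks, still pressed down with about 15 N, and the bubble about 0.4 mm from the middle of the vial; the canister was not touched, and the hand-in gave no verdict.

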